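# Spin-check the bur carousel and brake it on the pointer

### The arm

A 6-joint arm with a two-finger parallel gripper is mounted at the origin on the work surface. World frame = base frame: x ahead of the robot, y to its left, z up, the work surface at z = 0. Lengths are in m, angles in rad, forces in N, time in s.
With the tool pointing down it reaches from about 0.275 to 1 m from the base axis. Payload 8.4 kg.
Tool frame: the origin (TCP) lies on the centre line of the jaws, within the pads' length; the fingertips stand 17 mm ahead of it and the grasp point (between the pads) lies 2 mm behind it (bot.tcp_to_tips is the z of the fingertips in the tool frame, in m); z points along the fingers, y is the line along which they close (so a half turn about z gives the same grasp; the last joint's range is limited). The gripper opens to 85 mm and grips with 20 to 120 N. Pads are 22 mm wide; open, the fingers measure 114 mm over their backs; the gripper's body (76 mm by 85 mm) begins 54 mm behind the grasp point. The pads swing forward as they close: fully open they stand 13 mm farther back than shut.
Start: joints at [-1.187, 0.353, 1.633, -0, 1.155, -0.002], TCP at [0.235, -0.579, 0.248] pointing down, gripper open.
Joint ranges: [-2.63, 2.63], [-0.92, 2.1], [0.06, 2.66], [-1.3, 4.44], [0, 2.69], [-3.02, 3.02]. Speed limits (rad/s): [2.22, 2.22, 2.79, 3.14, 3.14, 3.14].

### API

Orientations are given as a unit quaternion [x, y, z, w].
In Python, from workcell import bot, hand, kinematics, get_obs, vision, hand_in gives the robot as it stands. The module is installed in compiled form; this text tells all that it offers. Calls block until the motion is done:
- bot.reach(position, orientation): joint-space move of the TCP to a pose.
- bot.servo_line(position, ori=None, velocity=0.15): straight line of the TCP; ori=None keeps the orientation; velocity is the mean speed in m/s.
- bot.goto_joints(angles): joint-space move.
- hand.move_gripper(opening, strength=None): finger opening in m; strength is the grip in N (None keeps the last); returns when the fingers have stopped.
- bot.dwell(seconds).
- kinematics.solve_ik(position, orientation): joint angles nearest the present ones, or None.
- get_obs(): the state.
- vision.read_camera(name): name is "side" or "top"; returns a dict with "frame" (400x640x3 uint8, red, green, blue), "intrinsics" (3x3 intrinsics, pixels), "dist" ([k1, k2, p1, p2, k3] as OpenCV has them; the pictures are not rectified), "view" (4x4, takes a point from world to camera coordinates). Camera axes: x right, y down, z forward; pixel columns grow to the right and rows downward; lengths in m; the calibration is good to about 2 mm. A picture is of the moment at which its call begins. There is no depth.
A pose or a line that the arm cannot do raises bot.IKError and nothing moves.
- hand_in(): hands the job in; it is judged then, once.
The state is a dict: "time_s": time; "joint_pos": joint angles; "joint_vel": joint speeds; "joint_efforts": joint torques, N m; "position": TCP position; "orientation": TCP orientation; "wrist_force": force on the tool from outside, world axes, zero at the start; "ft_torque": the same for the moment, N m; "gripper_width": finger opening in m; "grip_force": force on a finger pad.
Only numpy, scipy, OpenCV 4.12 (cv2) and the standard library are available. Lean on these libraries where they do the work, as an engineer would, in place of code of your own. Each camera call takes 0.05 s, during which the arm holds its last target. There are 200 camera calls.

### The job

Check that the bur carousel's bearing runs free: with a fingertip, flick one of the wheel's upright posts so that it spins counter-clockwise seen from above, and leave it to coast. Once it has run untouched for at least three seconds and its rim tooth has gone past the fixed pointer at least once, and before it runs down, brake the wheel with a light fingertip so that it comes to rest at the first attempt with the tooth facing the pointer (once spinning it must not stop anywhere else), and then take the finger away. Touch only: grip and lift nothing, be gentle with the wheel and leave everything else on the bench as it is.

Things in the scene. Friction and masses are not known exactly. Their poses are not given: they have to be found in the camera images.
- stand: The fixed foot of the bur carousel: round dark steel foot, 124 mm across and 12 mm high, with a flat aluminium arm running out along its own -x side to the pointer. Origin: on the table under the wheel's axle; z up. It cannot move. The wheel turns on it; touching the wheel counts as touching the stand.
- carousel (a joint): Wheel angle (rad), growing counter-clockwise seen from above, counted on past full turns; 0, 6.283, 12.566 ... have the tooth exactly at the pointer. Starts between -3.8 and -0.7. The wheel turns without end on a ball bearing and slows by itself by about 0.2 rad/s each second plus a sixth of its speed. Its spindle is sprung: pressed on, the wheel sinks up to 8 mm (3 to 11 N). A fingertip set down on top stops it at once.
- axle (a point): Point on the wheel's axis, level with its flat top (45 mm above the table). The wheel: plywood disc, about 0.35 kg, 210 mm across, 14 mm thick, one tooth on the rim, three posts on top, and in the middle a low black hub 48 mm across with short burs (tops 75 mm above the table). Between radius 60 and 105 mm its top is a bare flat ring.
- tooth (a point): The mark: the middle of the outer end of the single wide block-shaped tooth on the wheel's rim, at its top face, 121 mm from the axis. The tooth is 36 mm wide along the rim, stands 16 mm out beyond the rim and is as thick as the disc. Turns with the wheel.
- post0 (a point): Top centre of an upright steel post on the wheel, 16 mm thick, 30 mm high above the disc's top (75 mm above the table), 50 mm from the axis, on the side opposite the tooth.
- post1 (a point): Top centre of a second such post, 120 degrees further counter-clockwise.
- post2 (a point): Top centre of the third such post, 240 degrees further counter-clockwise.
- pointer (a point): The tip of the fixed aluminium pointer (a small finger 8 mm wide on an aluminium upright, 46 mm high, on the stand's arm), 128 mm from the axis, 43 mm above the table: just outside the path of the tooth.
- jar: Bystander: small amber glass jar with steel lid, 46 mm across, 45 mm high, about 190 mm from the axle. Origin under its middle.
- cup: Bystander: clear plastic cup, 60 mm across, 55 mm high, about 200 mm from the axle. Origin under its middle.
- bangle: Bystander: brass ring lying flat, 68 mm across, 12 mm high, about 200 mm from the axle. Origin under its middle.
- graver: Bystander: hand tool with a wooden handle lying on the table, 130 mm long, behind the wheel. Origin under its middle.
- bur_block: Bystander: green plastic block 85 x 85 x 30 mm with burs standing in it up to 62 mm high, to the left. Origin under its middle.
- sanding_stick: Bystander: flat wooden stick 200 x 30 x 8 mm, to the right. Origin under its middle.
- felt_cone: Bystander: white felt cone 40 mm across, 50 mm high, at the far left. Origin under its middle.

How it is judged:
By the outcome, as a careful person would: the job done as asked, in the order asked, and still so for the second after the job is handed in, with the robot touching nothing.
It also fails if it takes over 51 s, if anything falls off the work surface, if the arm or the gripper's body presses on something with over 40 N, if the wrist force passes 120 N, or if a joint passes its speed limit or range.

## Working session

There is one attempt and no reset: what is moved stays moved. The work goes in short steps, each a Python script; the robot and the scene stay as the last script left them, time stands still between calls to the robot, and variables do not carry over. Pictures are saved under pics/ and viewed, at most 10 in all, crops included, and the job is handed in when it is done.

```bash
mkdir -p pics; python3 - <<'E'
from workcell import bot, hand, kinematics, get_obs, vision
import cv2,numpy as np
for n in("top","side"):
    c=vision.read_camera(n); cv2.imwrite(f"pics/{n}0.png",c["frame"][:,:,::-1]); np.savez(f"{n}0.npz",**c)
    print(n,c["intrinsics"].tolist(),c["dist"],np.round(c["view"],3).tolist())
o=get_obs();print(o)
E
```

```text
top [[454.81843326106616, 0.0, 314.27145171976616], [0.0, 454.81843326106616, 202.9539305328543], [0.0, 0.0, 1.0]] [-0.02199981  0.          0.          0.          0.        ] [[0.017, -1.0, 0.019, -0.037], [-0.997, -0.019, -0.079, 0.623], [0.08, -0.017, -0.997, 1.61], [0.0, 0.0, 0.0, 1.0]]
side [[374.9370378053942, 0.0, 320.6567583424871], [0.0, 374.9370378053942, 200.09957596733855], [0.0, 0.0, 1.0]] [0.02131909 0.         0.         0.         0.        ] [[-0.946, -0.323, -0.007, 0.595], [-0.233, 0.699, -0.676, 0.216], [0.224, -0.638, -0.737, 1.025], [0.0, 0.0, 0.0, 1.0]]
{'time_s': 0.1, 'joint_pos': array([-1.18738401e+00,  3.53568523e-01,  1.63408759e+00, -1.15004157e-05,
        1.15518727e+00, -2.38784428e-03]), 'joint_vel': array([-5.90477349e-04,  6.75751393e-06,  5.21037360e-04, -1.30455792e-03,
        3.63933263e-04,  1.87977063e-03]), 'joint_efforts': array([-4.92017170e-04, -6.06360698e+01, -3.42820501e+01,  1.89556360e-06,
        4.00856356e-03, -3.51372273e-05]), 'position': array([ 0.23503546, -0.57867201,  0.24763131]), 'orientation': array([ 9.81451763e-01,  1.91708233e-01, -1.23584083e-04, -6.13053021e-04]), 'wrist_force': array([0.32131191, 0.82322213, 0.08591315]), 'ft_torque': array([ 0.0291415 , -0.00079408,  0.00368049]), 'grip_force': 0.0, 'gripper_width': 0.08566808950916778}
```

View pics/top0.png

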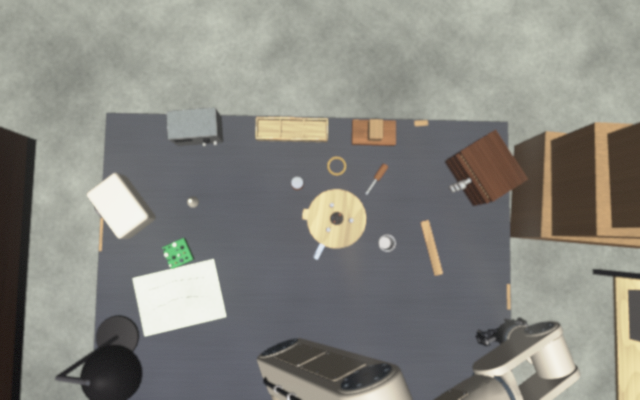

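View pics/side0.png

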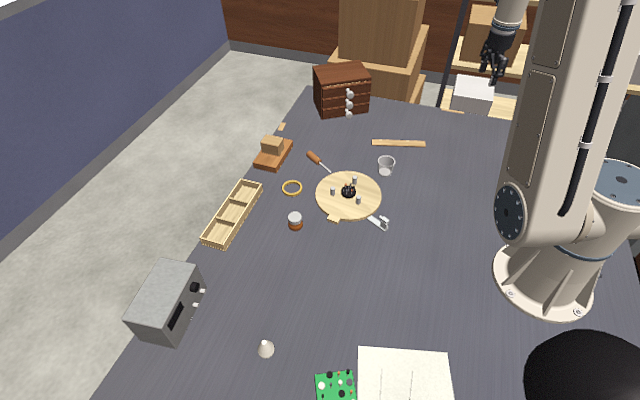

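The top view shows the wheel centred near (336,218), the tooth at about (305,214) and the pointer arm at about (318,255). The side view shows the wheel near (348,195), the tooth at (333,219) and the pointer at (385,223).

```bash
cat > h.py <<'E'
import numpy as np, cv2
def ray(c,px,z):
    n=cv2.undistortPoints(np.array(px,float).reshape(-1,1,2),c["intrinsics"],c["dist"]).reshape(-1,2)
    V=np.array(c["view"]);R=V[:3,:3];C=-R.T@V[:3,3]
    d=np.c_[n,np.ones(len(n))]@R
    return C+d*((z-C[2])/d[:,2])[:,None]
def proj(c,P):
    V=np.array(c["view"]);r=cv2.Rodrigues(V[:3,:3])[0]
    return cv2.projectPoints(np.array(P,float).reshape(-1,1,3),r,V[:3,3],c["intrinsics"],c["dist"])[0].reshape(-1,2)
def wood(c):
    h=cv2.cvtColor(c["frame"],cv2.COLOR_RGB2HSV)
    return cv2.inRange(h,(12,45,110),(35,160,255))
def wheel(c,box):
    m=wood(c);k=np.zeros_like(m);x0,y0,x1,y1=box;k[y0:y1,x0:x1]=m[y0:y1,x0:x1]
    k=cv2.morphologyEx(k,cv2.MORPH_OPEN,np.ones((3,3)))
    cs,_=cv2.findContours(k,cv2.RETR_EXTERNAL,cv2.CHAIN_APPROX_NONE)
    return max(cs,key=cv2.contourArea).reshape(-1,2)
E
python3 - <<'E'
from h import *
from scipy.optimize import least_squares
for n,box in(("top",(285,178,385,262)),("side",(300,160,395,240))):
    c=dict(np.load(n+"0.npz"))
    P=ray(c,wheel(c,box),.045)[:,:2]
    f=lambda p:np.hypot(*(P-p).T)-.105
    r=least_squares(f,P.mean(0),loss="cauchy",f_scale=.002).x
    d=f(r); T=P[d>.008]; t=np.arctan2(*(T.mean(0)-r)[::-1])
    print(n,"axle",r,"inl rms",d[abs(d)<.006].std(),"tooth ang",np.degrees(t),len(T))
    im=c["frame"];s=im[box[1]-10:box[3]+15,box[0]-10:box[2]+10]
    cv2.imwrite(f"pics/{n}c.png",cv2.resize(s,None,fx=5,fy=5,interpolation=cv2.INTER_CUBIC)[:,:,::-1]);print(box[0]-10,box[1]-10,s.shape)
    a=cv2.cvtColor(im,cv2.COLOR_RGB2HSV)
E
cd pics; python3 -c "
import cv2,numpy as np
a=cv2.imread('topc.png');b=cv2.imread('sidec.png')
print(a.shape,b.shape)"
```

```text
top axle [ 0.56969611 -0.10385554] inl rms 0.0013472633505567694 tooth ang 83.47619190246635 14
275 168 (109, 120, 3)
side axle [ 0.57263884 -0.10399847] inl rms 0.0018755745798140133 tooth ang 84.72175423184115 17
290 150 (105, 115, 3)
(545, 600, 3) (525, 575, 3)
```

View pics/topc.png

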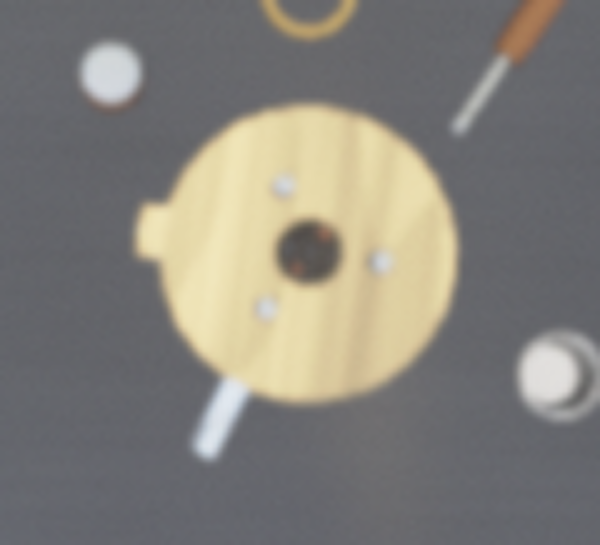

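View pics/sidec.png

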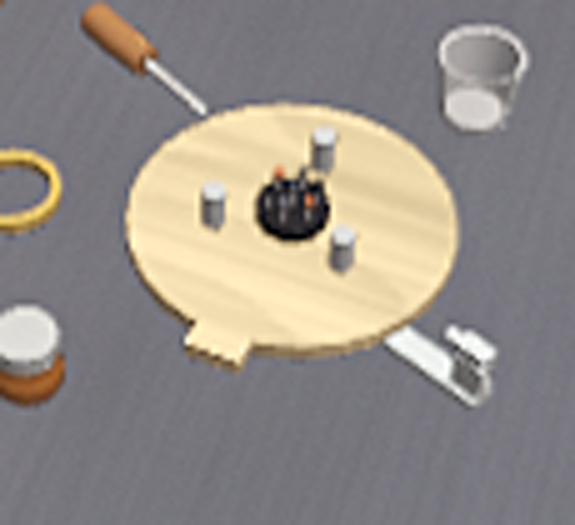

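The top crop shows the tooth at crop (148,232), the posts at (285,185), (381,262) and (266,308), and the aluminium arm from (235,385) to (207,455). In the side crop the pointer's inner end is at about (450,332) and its outer end at about (493,352).

```bash
python3 - <<'E'
from h import *
A=np.array([.571,-.104])
def ang(p): d=p[:2]-A; return np.round([np.degrees(np.arctan2(d[1],d[0])),np.hypot(*d)*1000],1)
t=dict(np.load("top0.npz"));s=dict(np.load("side0.npz"))
for p in((450,332),(448,325),(450,340),(493,348)): print("side",p,ang(ray(s,[290+p[0]/5,150+p[1]/5],.045)[0]))
h=cv2.cvtColor(t["frame"],cv2.COLOR_RGB2HSV)
m=cv2.inRange(h,(90,0,150),(140,60,255));k=np.zeros_like(m);k[244:262,308:328]=m[244:262,308:328]
y,x=np.nonzero(k)
for r in range(244,262):
    if (y==r).any():
        w=h[r,308:328,2].astype(float);w=np.clip(w-120,0,None);cx=(w*np.arange(308,328)).sum()/w.sum()
        print(r,round(cx,2),[ang(ray(t,[cx,r],z)[0]) for z in(.01,.045)])
for p in((285,185),(381,262),(266,308)): print("post",ang(ray(t,[275+p[0]/5-.4,168+p[1]/5-.4],.075)[0]))
for p in((323,134),(213,190),(343,235)): print("spost",ang(ray(s,[290+p[0]/5-.4,150+p[1]/5-.4],.075)[0]))
from workcell import bot; print(bot.tcp_to_tips)
E
```

```text
side (450, 332) [152.6 129.6]
side (448, 325) [154.1 125.2]
side (450, 340) [150.5 133.7]
side (493, 348) [155.8 155.6]
244 323.13 [array([155.2, 103.5]), array([154.4, 103.8])]
245 322.73 [array([155.3, 107.4]), array([154.6, 107.6])]
246 322.05 [array([155. , 111.7]), array([154.3, 111.8])]
247 320.96 [array([154. , 116.7]), array([153.4, 116.7])]
248 320.01 [array([153.3, 121.4]), array([152.7, 121.3])]
249 319.5 [array([153.3, 125.5]), array([152.8, 125.3])]
250 319.01 [array([153.4, 129.5]), array([152.8, 129.2])]
251 318.52 [array([153.4, 133.5]), array([152.9, 133.1])]
252 318.08 [array([153.5, 137.4]), array([153. , 136.9])]
253 317.65 [array([153.6, 141.3]), array([153.1, 140.7])]
254 317.21 [array([153.7, 145.2]), array([153.2, 144.6])]
255 316.73 [array([153.8, 149.1]), array([153.3, 148.4])]
256 316.37 [array([154. , 152.9]), array([153.5, 152.1])]
257 316.1 [array([154.2, 156.5]), array([153.8, 155.7])]
258 316.09 [array([154.8, 159.7]), array([154.3, 158.8])]
259 316.21 [array([155.5, 162.8]), array([155. , 161.8])]
post [22.9 47.8]
post [-99.8  49.8]
post [143.9  51.8]
spost [-92.9  51.8]
spost [20.4 52. ]
spost [141.8  47.9]
0.017
```

```bash
cat > g.py <<'E'
import numpy as np
A=np.array([.571,-.104]); a=np.radians(24); Q=[np.cos(a/2),np.sin(a/2),0,0]
u=np.array([np.cos(a),np.sin(a)]); n=np.array([np.sin(a),-np.cos(a)])  # motion, outward
def P(s,lat,tip): return [*(A+s*u+lat*n),tip+.017]
PTR=np.radians(153.5)
E
python3 - <<'E'
from workcell import *; from g import *; from h import *
hand.move_gripper(0.0,20); print(bot.tcp_to_tips,get_obs()["time_s"])
bot.reach(P(-.048,.048,.13),Q); print(get_obs()["time_s"])
bot.servo_line(P(-.048,.048,.095),velocity=.15)
o=get_obs();print(o["time_s"],o["position"],P(-.048,.048,.095),o["gripper_width"],o["wrist_force"],o["joint_pos"])
c=vision.read_camera("side")
tip=np.array(P(-.048,.048,.095));tip[2]-=.017
print(proj(c,tip),proj(c,tip+[0,0,-.013]))
im=c["frame"][110:250,280:420];cv2.imwrite("pics/s1.png",cv2.resize(im,None,fx=4,fy=4,interpolation=cv2.INTER_CUBIC)[:,:,::-1])
E
```

```text
0.017 0.8667
2.7667
3.15 [ 0.54618376 -0.1678254   0.11172052] [np.float64(0.5466731769007935), np.float64(-0.16737354083448325), 0.112] 9.781218289301306e-05 [-0.02862384  0.95050896 -0.21555275] [-3.00716645e-01  4.36874243e-01  1.85816153e+00 -4.87746533e-05
  8.47958849e-01  8.52108441e-01]
[[362.18333451 170.89939781]] [[361.87960104 173.89594196]]
```

View pics/s1.png

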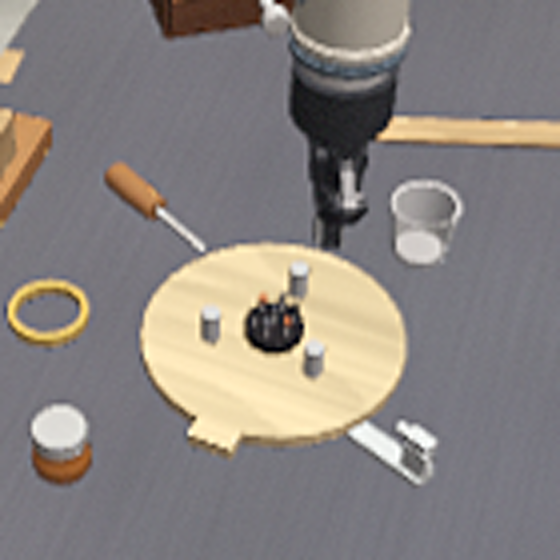

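The picture puts the fingertip at full-image (362,171), which matches the projected tip, with the posts clear of it. Next is the flick.

```bash
cat >> h.py <<'E'
from g import A,PTR
def tooth(c,n):
    box=(290,145,410,250) if n=="side" else (285,178,385,262)
    p=ray(c,wheel(c,box),.045)[:,:2]-(A+([.0016,0] if n=="side" else [-.0013,0]))
    r=np.hypot(*p.T);T=p[(r>.113)&(r<.128)]
    if len(T)<4: return None,len(T),0
    b=np.arctan2(T[:,1],T[:,0]);m=np.angle(np.exp(1j*b).mean())
    return (m-PTR+np.pi)%(2*np.pi)-np.pi,len(T),np.ptp((b-m+np.pi)%(2*np.pi)-np.pi)
E
python3 - <<'E'
from workcell import *; from h import *; from g import *; import json
bot.servo_line(P(-.048,.048,.052),velocity=.12)
c=vision.read_camera("side");print("before",tooth(c,"side"),get_obs()["position"],P(-.048,.048,.052))
t0=get_obs()["time_s"];bot.servo_line(P(.012,.048,.082),velocity=.11);t1=get_obs()["time_s"]
bot.servo_line(P(.0,.084,.082),velocity=.2);t2=get_obs()["time_s"];print(t0,t1,t2)
L=[]
for i in range(6):
    t=get_obs()["time_s"];c=vision.read_camera("side");r=tooth(c,"side");print(t,r)
    if r[0] is not None:L.append((t,float(r[0])))
json.dump(L,open("L.json","w"))
cv2.imwrite("pics/s2.png",c["frame"][:,:,::-1])
E
```

```text
before (np.float64(-1.202082134227656), 17, np.float64(0.3126483840043508)) [ 0.54722844 -0.16753813  0.06975097] [np.float64(0.5466731769007935), np.float64(-0.16737354083448325), 0.069]
3.7583 4.5167 4.8583
4.8583 (np.float64(2.3417958969631156), 13, np.float64(0.2908770363145523))
4.9083 (np.float64(2.5199107486193046), 14, np.float64(0.2993872302405389))
4.9583 (np.float64(2.678390016733842), 13, np.float64(0.32169594173913074))
5.0083 (np.float64(2.8541792666249997), 12, np.float64(0.3126050236174014))
5.0583 (np.float64(2.987753736030596), 12, np.float64(0.31231055128466556))
5.1083 (np.float64(-3.097866476590076), 9, np.float64(0.23654270194994353))
```

```bash
cat > fit.py <<'E'
import numpy as np, json
from scipy.optimize import least_squares
def unwrap(L):
    L=sorted(L);t=np.array([l[0] for l in L]);th=np.array([l[1] for l in L]);return t,th
def model(p,t,t0):
    th,w,a,b=p;tau=t-t0;k=a/b;e=np.exp(-b*tau)
    return th+(w+k)*(1-e)/b-k*tau,(w+k)*e-k
def fit(L):
    t,th=unwrap(L);t0=t[0]
    # sequential unwrap using prediction
    for it in range(1,len(t)):
        g=th[it-1]+max(.3,3.25-.65*(t[it]-4.96))*(t[it]-t[it-1])
        th[it]+=2*np.pi*np.round((g-th[it])/(2*np.pi))
    f=lambda p:np.r_[(model(p,t,t0)[0]-th)/.03,(p[2]-.2)/.02,(p[3]-1/6)/.015]
    s=least_squares(f,[th[0],3.3,.2,1/6],loss="soft_l1")
    p=s.x;T=np.log(1+p[1]*p[3]/p[2])/p[3]
    res=th-model(p,t,t0)[0]
    cov=np.linalg.inv(s.jac.T@s.jac)
    return p,t0,t0+T,model(p,t0+T,t0)[0],res,cov
def when(p,t0,tr,ang):
    tt=np.linspace(t0,tr,20000);x=model(p,tt,t0)[0]
    return np.interp(ang,x,tt) if x[-1]>ang else None
E
python3 - <<'E'
from workcell import *; from h import *; from g import *; from fit import *
L=json.load(open("L.json"))
def seq(k):
    for i in range(k):
        t=get_obs()["time_s"];c=vision.read_camera("side");r=tooth(c,"side")
        if r[0] is not None and r[1]>=11 and r[2]>.27:L.append((t,float(r[0])))
t=get_obs()["time_s"];bot.servo_line(P(0,.084,.065),velocity=.15);print("dt17mm@.15",get_obs()["time_s"]-t)
t=get_obs()["time_s"];bot.servo_line(P(0,.084,.0575),velocity=.05);print("dt7.5mm@.05",get_obs()["time_s"]-t)
o=get_obs();print(o["position"],P(0,.084,.0575))
seq(20)
json.dump(L,open("L.json","w"))
p,t0,tr,end,res,cov=fit(L);print(p,tr,end,np.round(res,3),len(L),get_obs()["time_s"],when(p,t0,tr,4*np.pi))
E
```

```text
dt17mm@.15 0.26670000000000016
dt7.5mm@.05 0.2999999999999998
[ 0.60502774 -0.18064478  0.07433746] [np.float64(0.6051658780183672), np.float64(-0.18073781844197848), 0.07450000000000001]Traceback (most recent call last):
  File "<stdin>", line 12, in <module>
  File "fit.py", line 9, in fit
    t,th=unwrap(L);t0=t[0]
         ~~~~~~^^^
  File "fit.py", line 4, in unwrap
    L=sorted(L);t=np.array([l[0] for l in L]);th=np.array([l[1] for l in L]);return t,th
TypeError: '<' not supported between instances of 'tuple' and 'list'
```

```bash
sed -i 's/L=sorted(L)/L=sorted(map(tuple,L))/' fit.py; python3 - <<'E'
from fit import *
L=json.load(open("L.json"))
p,t0,tr,end,res,cov=fit(L);print(p,np.sqrt(np.diag(cov)),tr,end,len(L),when(p,t0,tr,4*np.pi))
t,_=unwrap(L);print(np.c_[t,res].round(3).tolist())
E
```

```text
[2.3370182  3.4631724  0.19614129 0.16022328] [0.01522426 0.03647616 0.01967837 0.01259271] 13.237855316928208 13.693642358373076 26 10.128598063387258
[[4.858, 0.005], [4.908, 0.011], [4.958, -0.001], [5.008, 0.006], [5.058, -0.027], [5.108, 0.006], [5.725, 0.004], [5.775, 0.001], [5.825, 0.006], [5.875, 0.0], [5.925, -0.019], [5.975, -0.004], [6.025, -0.024], [6.075, -0.003], [6.125, 0.016], [6.175, 0.009], [6.225, 0.007], [6.275, -0.004], [6.325, -0.04], [6.375, 0.029], [6.425, 0.005], [6.475, -0.012], [6.525, -0.02], [6.575, 0.001], [6.625, 0.004], [6.675, 0.035]]
```

```bash
python3 - <<'E'
from workcell import *; from h import *; from g import *; from fit import *
L=json.load(open("L.json"))
def seq(k):
    for i in range(k):
        t=get_obs()["time_s"];c=vision.read_camera("side");r=tooth(c,"side")
        if r[0] is not None and r[1]>=11 and r[2]>.27:L.append((t,float(r[0])))
    return c
bot.servo_line(P(0,.084,.050),velocity=.05);o=get_obs();print(o["time_s"],o["position"],P(0,.084,.05),o["wrist_force"])
seq(12);bot.dwell(.6);seq(8);bot.dwell(.2);c=seq(6)
cv2.imwrite("pics/s3.png",cv2.resize(c["frame"][110:250,280:420],None,fx=4,fy=4)[:,:,::-1])
json.dump(L,open("L.json","w"))
p,t0,tr,end,res,cov=fit(L);w=when(p,t0,tr,4*np.pi);print(p,tr,end,len(L),w,model(p,w,t0),get_obs()["time_s"])
print(np.round(res[-26:],3).tolist(),unwrap(L)[0][-10:])
E
```

```text
7.025 [ 0.6047301  -0.18061043  0.06635651] [np.float64(0.6051658780183672), np.float64(-0.18073781844197848), 0.067] [-0.0149433  -1.30619735  0.10914661]
[2.33825144 3.44664204 0.1962823  0.15299129] 13.386033535634946 13.925832096878889 47 9.986324610187818 (np.float64(12.566370617026674), np.float64(0.8752884536494678)) 9.125
[-0.017, -0.026, -0.005, -0.003, 0.028, 0.011, -0.01, -0.0, -0.03, -0.004, -0.018, -0.016, 0.031, 0.033, 0.017, 0.028, 0.018, 0.007, 0.027, 0.014, -0.014, -0.013, -0.013, -0.021, -0.007, -0.015] [8.425 8.475 8.525 8.575 8.825 8.875 8.925 8.975 9.025 9.075]
```

View pics/s3.png

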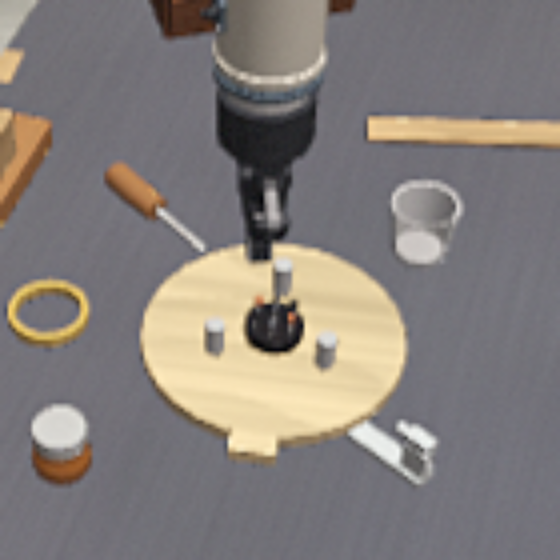

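```bash
python3 - <<'E'
from workcell import *; from h import *; from g import *; from fit import *
L=json.load(open("L.json"))
for i in range(10):
    t=get_obs()["time_s"];c=vision.read_camera("side");r=tooth(c,"side")
    if r[0] is not None and r[1]>=11 and r[2]>.27:L.append((t,float(r[0])))
p,t0,tr,end,res,cov=fit(L);w=when(p,t0,tr,4*np.pi);om=model(p,w,t0)[1]
d=np.median(res[-9:]);w2=w-d/om;now=get_obs()["time_s"]
print(w,w2,om,now,np.round(res[-10:],3))
wait=w2-.11-now
if wait>0: bot.dwell(wait)
t=get_obs()["time_s"];bot.servo_line(P(0,.084,.0425),velocity=.05)
o=get_obs();print(t,o["time_s"],o["wrist_force"],o["position"])
print([tooth(vision.read_camera("side"),"side")[:2] for _ in range(3)])
bot.dwell(.2)
bot.servo_line(P(0,.084,.055),velocity=.05);bot.servo_line(P(0,.084,.16),velocity=.2)
c=vision.read_camera("side");print(tooth(c,"side"),get_obs()["time_s"])
a=cv2.resize(c["frame"][140:250,290:410],None,fx=5,fy=5,interpolation=cv2.INTER_CUBIC);cv2.imwrite("pics/s4.png",a[:,:,::-1])
bot.dwell(.5);print(tooth(vision.read_camera("side"),"side"))
E
```

```text
10.030872214145722 10.04733962323583 0.8369683942258757 9.625 [ 0.013  0.004 -0.005 -0.014 -0.018 -0.027 -0.013 -0.006 -0.027 -0.019]
9.9333 10.2333 [ 1.30615442 -1.52997176  4.51041948] [ 0.60560328 -0.18104538  0.05956749]
[(np.float64(-0.13137330837288852), 18), (np.float64(-0.08853853268536804), 16), (np.float64(-0.0870888704183197), 16)]
(np.float64(-0.05805681563324683), 15, np.float64(0.3279044841772598)) 11.7083
(np.float64(-0.06911333942469167), 14, np.float64(0.3279044841772598))
```

View pics/s4.png

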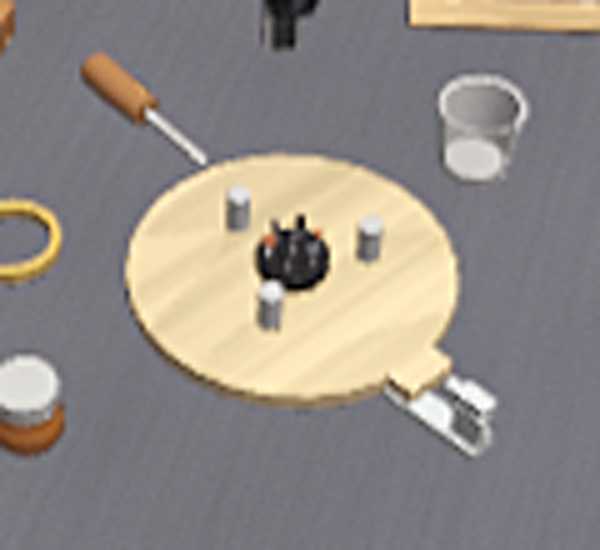

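The picture shows the wheel at rest with the tooth's outer end at about (432,380), facing the pointer tip at about (450,382). The finger is well clear, and the other objects look undisturbed.

```bash
python3 -c "
from workcell import hand_in
print(hand_in())"
```

```text
the job is handed in; nothing more can be done
None
```

I flicked the wheel counter-clockwise and it coasted untouched for over five seconds, with its tooth passing the pointer at least once. One light touch then stopped it with the tooth facing the pointer, about 0.06 rad (roughly 7 mm at the tooth) short of dead centre by the camera. The finger is clear and the job is handed in.

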